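# Lever open the stuck tea chest with the palette knife

### The job

The lid of the wooden tea chest is held fast by its catch: take the wooden-handled palette knife out of the dock (it stands there on edge, so lay it down and take it again flat), slide its blade level into the pry notch in the chest's front and lever the lid free with it, keeping the fingers off the shut lid. Then swing the lid back until it stands open past upright, and leave the palette knife lying flat on the worktop, clear of the chest. Leave the paring knife, tumbler, teaspoon and lemon where they are, and do not shove the chest about.

Things in the scene. Friction and masses are not known exactly. Their poses are not given: they have to be found in the camera images.
- palette_knife_grip (a point): Palette knife: centre of its pale wooden handle (98 x 26 x 14 mm, rounded: let go on edge, leaning, it drops flat). Steel blade 100 x 22 x 3 mm in the handle's mid-plane. 90 g, balanced near the joint of the two. Axes: x to the tip, z across the width (upright in the dock, level when flat), y through the thickness. 46 mm up in the dock, handle's rear 68 mm free; 7 mm up when flat.
- palette_knife_tip (a point): The palette knife's round blade tip, 149 mm from the handle's centre along the knife's x; same axes. The knife lifts straight up out of the dock, clear after 30 mm.
- dock: Wooden knife dock fixed on the worktop, 172 x 150 mm, 60 mm high, with two slots 80 mm apart that hold the two knives on edge, handles nearer the robot; its origin is on the worktop, x along the slots away from the handles. Either knife may be in either slot.
- paring_knife: Paring knife with a black handle of the same size and a pointed blade, standing on edge in the other slot of the dock; origin on its axis where handle and blade meet, 46 mm up. To be left alone.
- tea_chest: Pale wooden tea chest, loose but heavy (1.8 kg): 120 mm deep (its x, from the notched front at -x to the hinges at +x), 150 mm wide (y), 100 mm high with a 10 mm thick lid board on top, flush all round. Walls 12 mm. Origin: centre of its underside. Inside stand tea sachets up to 76 mm high.
- tea_chest_notch (a point): Mouth of the pry notch, middle, at the chest's front face (chest x = -60 mm), 97 mm up; axes as the chest's. 64 mm wide; runs under the lid through the wall into the hollow: floor z = 94 mm, lid underside 100 mm. Bevelled: at the face open from 89 to 105 mm, floor flat from x = -55 to -48 mm, lid underside from -50 mm on. A level blade can go in 35 mm from the face and bear up on the lid.
- tea_chest_hinge (a point): Middle of the lid's hinge line, at the chest's rear top edge (chest x = +60 mm, z = 100 mm, level with the shut lid's underside); axes as the chest's, hinge line along y. The lid reaches 120 mm from it to the front.
- tea_chest_lid (a joint): Lid angle, rad: 0 shut, 1.57 upright, 1.75 at its stop. A sprung roller catch holds it shut: about 14 N upward at the front edge until that has risen about 5 mm (0.04 rad); then it springs ajar to 0.08 rad or more. From there it is light (1.5 N at the front edge) and its stiff hinge keeps it where it is left.
- tea_chest_board: The lid's board, 120 x 150 x 10 mm; origin on the hinge line at the underside, x pointing from the front edge to the hinge.
- tumbler: Clear glass tumbler, 80 mm wide, 91 mm high, standing; origin centre of its underside. To be left alone.
- teaspoon: Steel teaspoon, 133 mm long, lying; origin centre of its underside. To be left alone.
- lemon: Lemon, 76 x 57 x 59 mm; origin centre of its underside. To be left alone.

How it is judged (in metres and radians):
On the way:
1. the knife's blade raises the lid against its catch: lid past 0.015 rad while the palette knife bears on it (value of joint tea_chest_lid above 0.015 rad and contact force between palette_knife and tea_chest_board above 0.5 N), for 0.05 s.
At the end, for the whole second after the job is handed in: The lid stands open past upright (more than 1.57 rad); the palette knife lies flat on the worktop (handle centre and tip both lower than 18 mm), at rest and not touching the chest; the chest stands level within 50 mm of where it was (value of joint tea_chest_lid above 1.57 rad and height (world z) of each of palette_knife_grip, palette_knife_tip below 0.018 m and linear speed of palette_knife below 0.02 m/s and contact force between palette_knife and tea_chest below 0.05 N and angle between tea_chest's own z axis and vertical below 0.05 rad and distance of tea_chest from where it was at the start of the episode below 0.05 m).
It fails at once if the fingers touch the lid board before it has sprung free (lid under 0.05 rad) (value of joint tea_chest_lid below 0.05 rad and contact force between the fingers and tea_chest_board above 0.5 N).
It fails at once if the chest is shoved more than 50 mm or tipped more than 0.2 rad (distance of tea_chest from where it was at the start of the episode above 0.05 m or angle between tea_chest's own z axis and vertical above 0.2 rad).
It fails at once if the paring knife, tumbler, teaspoon or lemon is moved more than 30 mm (distance of any of paring_knife, tumbler, teaspoon, lemon from where it was at the start of the episode above 0.03 m).
It also fails if it takes over 58 s, if anything falls off the work surface, if the arm or the gripper's body presses on something with over 40 N, if the wrist force passes 120 N, or if a joint passes its speed limit or range.

### The arm

A 6-joint arm with a two-finger parallel gripper is mounted at the origin on a cart in front of the work surface, level with it; the furniture and walls round the work are solid. World frame = base frame: x ahead of the robot, y to its left, z up, the work surface at z = 0. Lengths are in m, angles in degrees, forces in N, time in s.
With the tool pointing down it reaches from about 0.375 to 0.9 m from the base axis. Payload 3.1 kg.
Tool frame: the origin (TCP) lies between the finger pads; the fingertips stand 11 mm ahead of it and the grasp point (between the pads) lies 8 mm behind it; z points along the fingers, y is the line along which they close (so a half turn about z gives the same grasp; the last joint's range is limited). The gripper opens to 87 mm and grips with 3 to 60 N. Pads are 19 mm wide; open, the fingers measure 117 mm over their backs; the gripper's body (75 mm by 190 mm) begins 51 mm behind the grasp point.
Start: joints at [-77.321, 30.224, 82.088, -0, 67.689, -10.227], TCP at [0.243, -0.576, 0.234] pointing down, gripper open.
Joint ranges: [-176.69, 176.69], [-43.24, 126.21], [12.49, 139.97], [-82, 262], [0, 151.66], [-163.58, 163.58]. Speed limits (degrees/s): [159.86, 159.86, 180, 180, 180, 180].

### API

Orientations are given as a 3x3 rotation matrix whose columns are the frame's x, y, z axes.
In Python, from rig import bot, viewer, workorder, nets gives the robot as it stands. The module is installed in compiled form; this text tells all that it offers.
- The arm moves only by the tool move_arm, never from a script. Its argument "increments" is a list of rows, each a list of 7 numbers: the shift along the tool's x, y, z normalised to -1 to 1, where 1 is 0.3 m, then the turn, a rotation vector about the tool's x, y, z normalised to -1 to 1, where 1 is pi rad, then the opening, from 0 (shut) to 1 (fully open). In form: [[tx, ty, tz, wx, wy, wz, grip], ...]. A call has 1 to 10 rows; each row is the pose to reach, as a shift and turn from the pose commanded when the call began, along the tool's axes at that moment, turning the shorter way round; what a row does not reach only later rows make up. A row lasts 1/12 s, in which the tool goes at most 41.7 mm and 7.16 degrees, less where a joint would pass 70% of its speed; a pose out of reach is approached as far as the arm can. A call with a number of a shift or a turn outside -1 to 1 is refused whole. A call with a gripper value outside its range is refused whole. The fingers move at their own pace and stop on an object; the grip force is fixed at half the most. Time passes only in rows, so rows that repeat a pose let the fingers close. It gives the time, the measured TCP pose, the force, the opening and the grip force at its end, in the units of the state.
- bot.read_state(): the state, without advancing time (a new reading comes with each control period).
- viewer.capture(name): name is "scene" or "top"; returns a dict with "image" (420x560x3 uint8, blue, green, red), "K" (3x3 intrinsics, pixels), "eye" and "orientation" of the camera in the world. Camera axes: x right, y up, looking along -z (the intrinsics and any distortion apply to the point x, -y, -z); pixel columns grow to the right and rows downward; lengths in m; the calibration is good to about 2 mm. A picture is of the moment at which its call begins. There is no depth.
- workorder.hand_in(): hands the job in; it is judged then, once.
Trained networks look in the newest picture that a camera, given by its name, has taken for a name from the list of things; names that differ only in an ending like _2 or _b are one class to them, and where a whole thing is asked for, a point or a joint stands for the part that bears it (a point fixed in the world has none). Each returns a list of dicts, best first, with "conf" (0 to 1); they miss things now and then, are a little off and sometimes report something else, mostly with a low value. They report only what shows in the picture. A call takes as long as a camera call.
- nets.find_in(camera, thing): "location" ([column, row] in pixels, amid what is visible of it).
The state is a dict: "time_s": time; "joint_positions": joint angles; "qvel": joint speeds; "tau": joint torques, N m; "position": TCP position; "tcp_rot": TCP orientation; "force": force on the tool from outside, world axes, zero at the start; "moment": the same for the moment, N m; "opening": opening from 0.0 (shut) to 1.0 (fully open); "grasp_force": force on a finger pad.
Only numpy, scipy, OpenCV 4.12 (cv2) and the standard library are available. Lean on these libraries where they do the work, as an engineer would, in place of code of your own. Each camera call takes 0.05 s, during which the arm holds its last target. There are 200 camera calls.

## Working session

There is one attempt and no reset: what is moved stays moved. The work goes in short steps, Python scripts to look and compute and a tool call to move; the robot and the scene stay as the last step left them, time stands still between calls to the robot, and variables do not carry over. Pictures are saved under pics/ and viewed, at most 10 in all, crops included, and the job is handed in when it is done.

Besides the shell and the picture viewer there is one more tool, called after "Request:" as name(argument=value, ...), one argument or row to a line, values as JSON. move_arm: Moves the arm, as the interface text tells. Its arguments: {"type":"object","properties":{"increments":{"type":"array"}},"required":["increments"]}

```bash
mkdir -p pics; cat > h.py <<'E'
import numpy as np, cv2
from rig import bot, viewer, workorder, nets
def snap(cam,name=None):
    d=viewer.capture(cam)
    if name: cv2.imwrite(f'pics/{name}.png',d['image'])
    return d
def ray(d,px):
    p=np.linalg.inv(d['K'])@np.array([px[0],px[1],1.]); v=np.array(d['orientation'])@np.array([p[0],-p[1],-p[2]])
    return np.array(d['eye']),v
def atz(d,px,z):
    e,v=ray(d,px); return e+v*(z-e[2])/v[2]
def proj(d,P):
    c=np.array(d['orientation']).T@(np.array(P)-np.array(d['eye'])); q=d['K']@np.array([c[0],-c[1],-c[2]]); return q[:2]/q[2]
E
cat > a.py <<'E'
from h import *
np.set_printoptions(precision=4,suppress=True)
for c in ['scene','top']:
    d=snap(c,c+'0'); print(c,d['K'],d['eye'],d['orientation'],[k for k in d])
    for t in ['palette_knife_grip','palette_knife_tip','dock','paring_knife','tea_chest','tea_chest_notch','tea_chest_hinge','tumbler','teaspoon','lemon']:
        r=nets.find_in(c,t); print(t,[(np.round(x['location']),round(x['conf'],2)) for x in r[:2]])
print(bot.read_state())
E
python3 a.py
```

```text
scene [[540.5058   0.     281.2394]
 [  0.     540.5058 202.4573]
 [  0.       0.       1.    ]] [0.1266 0.8173 0.8917] [[-0.9182  0.2391 -0.3159]
 [-0.3957 -0.5908  0.7031]
 [-0.0185  0.7706  0.637 ]] ['image', 'K', 'eye', 'orientation']
palette_knife_grip [(array([350., 160.]), 0.63)]
palette_knife_tip [(array([351., 158.]), 0.73)]
dock [(array([315., 174.]), 0.65)]
paring_knife [(array([341., 177.]), 0.58)]
tea_chest [(array([277., 271.]), 0.92)]
tea_chest_notch [(array([274., 272.]), 0.66)]
tea_chest_hinge [(array([277., 272.]), 0.71)]
tumbler [(array([216., 210.]), 0.85)]
teaspoon [(array([249., 225.]), 0.64)]
lemon [(array([179., 274.]), 0.94)]
top [[462.4981   0.     283.965 ]
 [  0.     462.4981 216.8626]
 [  0.       0.       1.    ]] [ 0.3749 -0.0711  1.0672] [[ 0.0207  0.9849 -0.1721]
 [-0.9997  0.0227  0.0093]
 [ 0.013   0.1719  0.985 ]] ['image', 'K', 'eye', 'orientation']
palette_knife_grip [(array([403., 274.]), 0.57)]
palette_knife_tip [(array([402., 267.]), 0.55)]
dock [(array([378., 234.]), 0.62)]
paring_knife [(array([365., 272.]), 0.96)]
tea_chest [(array([198., 254.]), 0.91), (array([402., 271.]), 0.16)]
tea_chest_notch [(array([194., 255.]), 0.94)]
tea_chest_hinge [(array([194., 256.]), 0.78)]
tumbler [(array([262., 161.]), 0.66)]
teaspoon [(array([260., 198.]), 0.72)]
lemon [(array([173., 169.]), 0.88), (array([368., 268.]), 0.65)]
{'time_s': 1.1, 'joint_positions': array([-77.3231,  30.2229,  82.0876,  -0.0002,  67.689 , -10.2258]), 'qvel': array([-0.0165,  0.0633,  0.0686, -0.1229,  0.0372, -0.0494]), 'tau': array([ -0.0005, -44.0029, -17.6985,   0.0633,   0.0506,  -0.    ]), 'position': array([ 0.2433, -0.5757,  0.2336]), 'tcp_rot': array([[ 0.9212,  0.3892, -0.    ],
       [ 0.3892, -0.9212, -0.    ],
       [-0.    ,  0.    , -1.    ]]), 'force': array([-0.0527, -0.4886,  0.2919]), 'moment': array([-0.0076, -0.0189,  0.0408]), 'grasp_force': 0.0, 'opening': 1.0014052979035124}
```

```bash
python3 -c "
import cv2
a=cv2.imread('pics/top0.png');cv2.imwrite('pics/t1.png',cv2.resize(a[120:320,120:440],(800,500),interpolation=cv2.INTER_CUBIC))
a=cv2.imread('pics/scene0.png');cv2.imwrite('pics/s1.png',cv2.resize(a[110:350,140:440],(750,600),interpolation=cv2.INTER_CUBIC))"
```

```text
(no output)
```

View pics/t1.png

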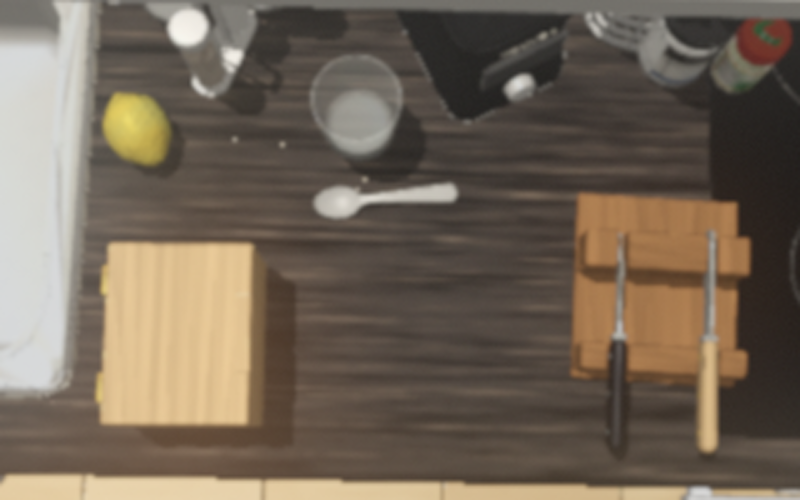

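View pics/s1.png

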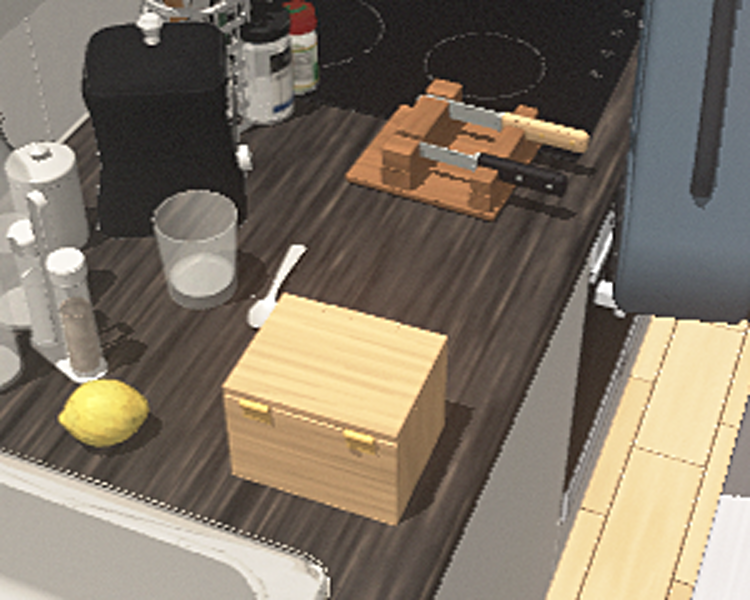

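```bash
cat > b.py <<'E'
from h import *
np.set_printoptions(precision=4,suppress=True)
d=snap('top')
c=lambda u,v:(120+u/2.5-.3,120+v/2.5-.3)
for n,p,z in [('hrear',(707,452),.056),('joint',(709,338),.057),('tip',(712,232),.057),('prear',(617,446),.056),('ptip',(622,234),.057),
 ('hf',(108,243),.11),('ff',(252,243),.11),('fn',(248,425),.11),('hn',(100,425),.11),('spoonR',(457,192),.005),('spoonL',(315,203),.005),('lemon',(137,130),.03),('tumb',(357,115),.09),
 ('edge',(400,478),0),('dock',(575,376),.03)]: print(n,atz(d,c(*p),z))
s=lambda u,v:(140+u/2.5-.3,110+v/2.5-.3)
d=snap('scene')
for n,p,z in [('hrear',(588,142),.056),('joint',(505,118),.057),('ff',(285,294),.11),('fn',(446,337),.11),('hn',(398,437),.11),('hf',(224,386),.11),('hnbottom',(398,523),0)]: print(n,atz(d,s(*p),z))
E
python3 b.py
```

```text
hrear [ 0.3742 -0.3403  0.056 ]
joint [ 0.4728 -0.3441  0.057 ]
tip [ 0.5675 -0.349   0.057 ]
prear [ 0.3777 -0.2624  0.056 ]
ptip [ 0.5638 -0.2686  0.057 ]
hf [0.5363 0.1733 0.11  ]
ff [0.539 0.053 0.11 ]
fn [0.3882 0.0496 0.11  ]
hn [0.3857 0.17   0.11  ]
spoonR [ 0.6101 -0.1237  0.005 ]
spoonL [0.5964 0.0093 0.005 ]
lemon [0.6562 0.174  0.03  ]
tumb [ 0.6581 -0.031   0.09  ]
edge [ 0.3453 -0.076   0.    ]
dock [ 0.4387 -0.2303  0.03  ]
hrear [ 0.3716 -0.3335  0.056 ]
joint [ 0.4658 -0.3417  0.057 ]
ff [0.536  0.0538 0.11  ]
fn [0.3893 0.0513 0.11  ]
hn [0.3851 0.1684 0.11  ]
hf [0.5339 0.1711 0.11  ]
hnbottom [0.3866 0.164  0.    ]
```

```bash
cat >> h.py <<'E'
from scipy.spatial.transform import Rotation as Ro
def pose(yaw,roll=0,pitch=0):
    """tool down, tool x at yaw (deg); then roll about knife(tool x), then pitch tip-up about -? world axis left of x"""
    c,s=np.cos(np.radians(yaw)),np.sin(np.radians(yaw))
    R=np.array([[c,s,0],[s,-c,0],[0,0,-1.]])
    ax=R[:,0]; left=R[:,1]   # tool y = right of x
    return Ro.from_rotvec(np.radians(pitch)*left).as_matrix()@Ro.from_rotvec(np.radians(roll)*ax).as_matrix()@R
def rel(p0,R0,p,R):
    t=R0.T@(np.array(p)-p0)/.3; w=Ro.from_matrix(R0.T@R).as_rotvec()/np.pi
    return np.round(np.r_[t,w],4)
def plan(targets,p0=None,R0=None):
    s=bot.read_state()
    if p0 is None: p0,R0=s['position'],s['tcp_rot']
    for p,R in targets: print(list(rel(p0,R0,p,R)), 'rows', np.ceil(np.linalg.norm(np.array(p)-p0)/.0417), np.degrees(Ro.from_matrix(R0.T@R).magnitude())/7.16)
E
python3 - <<'E'
from h import *
R=pose(-2.4)
plan([((.42,-.341,.13),R)])
plan([((.42,-.341,.055),R)],np.array((.42,-.341,.13)),R)
E
```

```text
[np.float64(0.847), np.float64(-0.4913), np.float64(0.3452), np.float64(-0.0), np.float64(-0.0), np.float64(0.1406)] rows 8.0 3.534682568755845
[np.float64(0.0), np.float64(0.0), np.float64(0.25), np.float64(0.0), np.float64(0.0), np.float64(0.0)] rows 2.0 0.0
```

Request:
move_arm(
  increments=[
    [0.847, -0.491, 0.345, 0, 0, 0.141, 0.6],
    [0.847, -0.491, 0.345, 0, 0, 0.141, 0.6],
    [0.847, -0.491, 0.345, 0, 0, 0.141, 0.6],
    [0.847, -0.491, 0.345, 0, 0, 0.141, 0.6],
    [0.847, -0.491, 0.345, 0, 0, 0.141, 0.6],
    [0.847, -0.491, 0.345, 0, 0, 0.141, 0.6],
    [0.847, -0.491, 0.345, 0, 0, 0.141, 0.6],
    [0.847, -0.491, 0.345, 0, 0, 0.141, 0.6],
    [0.847, -0.491, 0.345, 0, 0, 0.141, 0.6],
    [0.847, -0.491, 0.345, 0, 0, 0.141, 0.6],
  ],
)

```text
time_s: 2.03
position: [0.4206, -0.3403, 0.1298]
tcp_rot: [[0.999, -0.04, -0.001], [-0.04, -0.999, 0.0], [-0.001, -0.0, -1.0]]
force: [1.0, -0.5, -0.1]
opening: 0.6
grasp_force: 0.0
```

Request:
move_arm(
  increments=[
    [0, 0, 0.1, 0, 0, 0, 0.6],
    [0, 0, 0.2, 0, 0, 0, 0.6],
    [0, 0, 0.25, 0, 0, 0, 0.6],
    [0, 0, 0.25, 0, 0, 0, 0.6],
    [0, 0, 0.25, 0, 0, 0, 0],
    [0, 0, 0.25, 0, 0, 0, 0],
    [0, 0, 0.25, 0, 0, 0, 0],
    [0, 0, 0.25, 0, 0, 0, 0],
    [0, 0, 0.25, 0, 0, 0, 0],
    [0, 0, 0.25, 0, 0, 0, 0],
  ],
)

```text
time_s: 2.87
position: [0.4203, -0.3415, 0.0558]
tcp_rot: [[0.999, -0.043, 0.001], [-0.043, -0.999, -0.001], [0.001, 0.001, -1.0]]
force: [-0.0, 0.1, -0.5]
opening: 0.23
grasp_force: 0.0
```

Request:
move_arm(
  increments=[
    [0, 0, 0, 0, 0, 0, 0],
    [0, 0, 0, 0, 0, 0, 0],
    [0, 0, 0, 0, 0, 0, 0],
    [0, 0, 0, 0, 0, 0, 0],
    [0, 0, 0, 0, 0, 0, 0],
  ],
)

```text
time_s: 3.28
position: [0.4207, -0.3427, 0.0555]
tcp_rot: [[0.999, -0.043, 0.002], [-0.043, -0.999, -0.003], [0.002, 0.003, -1.0]]
force: [-0.7, -5.8, 1.2]
opening: 0.148
grasp_force: 30.0
```

```bash
python3 - <<'E'
from h import *
R=pose(-2.4);p=np.array((.42,-.341,.155)); 
plan([((.42,-.341,.155),R),((.47,-.15,.16),pose(90)),((.47,-.15,.10),pose(90,-25))],np.array((.42,-.341,.055)),R)
q=np.array((.47,-.15,.16))
R2=pose(90,-25); print(R2)
plan([((.47,-.15,.026),R2)],q,pose(90))
E
```

```text
[np.float64(0.0), np.float64(0.0), np.float64(-0.3333), np.float64(0.0), np.float64(0.0), np.float64(0.0)] rows 3.0 0.0
[np.float64(0.1399), np.float64(-0.6431), np.float64(-0.35), np.float64(-0.0), np.float64(-0.0), np.float64(-0.5133)] rows 6.0 12.905027932960893
[np.float64(0.1399), np.float64(-0.6431), np.float64(-0.15), np.float64(-0.1072), np.float64(0.1118), np.float64(-0.5044)] rows 5.0 13.264977961492328
[[ 6.12323400e-17  9.06307787e-01  4.22618262e-01]
 [ 1.00000000e+00 -5.54953465e-17 -2.58779051e-17]
 [ 3.08148791e-33  4.22618262e-01 -9.06307787e-01]]
[np.float64(0.0), np.float64(0.0), np.float64(0.4467), np.float64(-0.1389), np.float64(0.0), np.float64(0.0)] rows 4.0 3.4916201117318435
```

Request:
move_arm(
  increments=[
    [0, 0, -0.05, 0, 0, 0, 0],
    [0, 0, -0.1, 0, 0, 0, 0],
    [0, 0, -0.2, 0, 0, 0, 0],
    [0, 0, -0.33, 0, 0, 0, 0],
    [0, 0, -0.35, 0, 0, 0, 0],
    [0, 0, -0.35, 0, 0, 0, 0],
  ],
)

```text
time_s: 3.78
position: [0.4209, -0.3412, 0.1623]
tcp_rot: [[0.999, -0.043, 0.003], [-0.043, -0.999, -0.002], [0.003, 0.002, -1.0]]
force: [0.1, -0.5, -1.2]
opening: 0.15
grasp_force: 29.9
```

Request:
move_arm(
  increments=[
    [0.014, -0.06, 0, 0, 0, -0.04, 0],
    [0.028, -0.12, 0, 0, 0, -0.08, 0],
    [0.042, -0.18, 0, 0, 0, -0.12, 0],
    [0.056, -0.25, 0, 0, 0, -0.16, 0],
    [0.07, -0.31, 0, 0, 0, -0.2, 0],
    [0.084, -0.37, 0, 0, 0, -0.24, 0],
    [0.1, -0.43, 0, 0, 0, -0.28, 0],
    [0.11, -0.5, 0, 0, 0, -0.32, 0],
    [0.125, -0.57, 0, 0, 0, -0.36, 0],
    [0.14, -0.643, 0, 0, 0, -0.4, 0],
  ],
)

```text
time_s: 4.62
position: [0.4686, -0.1478, 0.158]
tcp_rot: [[0.351, 0.937, -0.005], [0.937, -0.351, 0.003], [0.002, -0.006, -1.0]]
force: [0.2, 0.5, -0.5]
opening: 0.149
grasp_force: 29.9
```

Request:
move_arm(
  increments=[
    [0, 0, 0, 0, 0, -0.04, 0],
    [0, 0, 0, 0, 0, -0.08, 0],
    [0, 0, 0, 0, 0, -0.113, 0],
    [0, 0, 0, 0, 0, -0.113, 0],
    [0, 0, 0, 0, 0, -0.113, 0],
  ],
)

```text
time_s: 5.03
position: [0.469, -0.1491, 0.1585]
tcp_rot: [[0.012, 1.0, -0.004], [1.0, -0.012, 0.002], [0.002, -0.004, -1.0]]
force: [0.1, 0.4, -0.5]
opening: 0.149
grasp_force: 29.9
```

Request:
move_arm(
  increments=[
    [0, 0, 0.1, -0.04, 0, 0, 0],
    [0, 0, 0.2, -0.08, 0, 0, 0],
    [0, 0, 0.3, -0.12, 0, 0, 0],
    [0, 0, 0.35, -0.139, 0, 0, 0],
    [0, 0, 0.38, -0.139, 0, 0, 0],
    [0, 0, 0.38, -0.139, 0, 0, 0],
    [0, 0, 0.38, -0.139, 0, 0, 0],
  ],
)

```text
time_s: 5.62
position: [0.4894, -0.1254, 0.0752]
tcp_rot: [[-0.034, 0.927, 0.375], [0.996, -0.0, 0.092], [0.085, 0.376, -0.923]]
force: [0.8, 0.6, -0.9]
opening: 0.154
grasp_force: 29.9
```

```bash
python3 - <<'E'
from h import *
s=bot.read_state();print(s['position'],s['force'],s['tcp_rot'])
a=snap('scene')['image'];b=snap('top')['image']
cv2.imwrite('pics/p3.png',np.hstack([cv2.resize(a[110:350,200:400],(400,480)),cv2.resize(b[160:360,170:370],(400,480))]))
E
```

```text
[ 0.48939018 -0.12540403  0.07521916] [ 0.84996854  0.58852558 -0.90547622] [[-3.43237291e-02  9.26537604e-01  3.74633087e-01]
 [ 9.95781244e-01 -2.12555969e-04  9.17587581e-02]
 [ 8.50975704e-02  3.76202104e-01 -9.22621472e-01]]
```

View pics/p3.png

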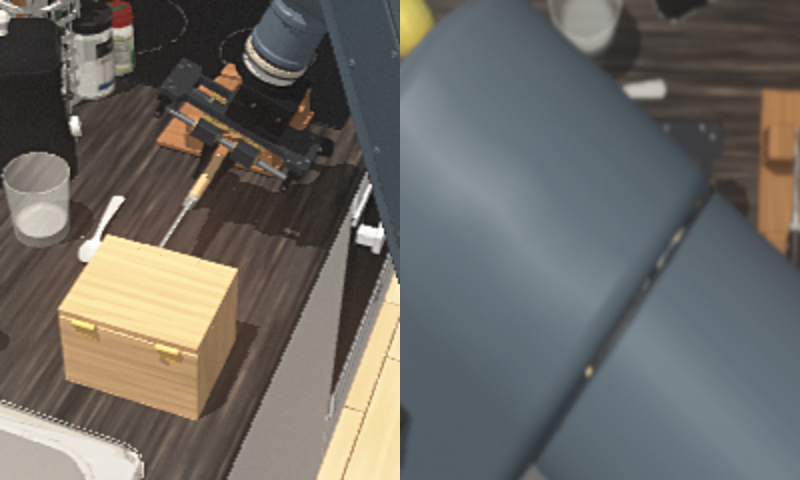

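```bash
python3 -c "
from h import *
print(bot.read_state()['joint_positions'])"
```

```text
[-37.67328979  35.72026978 121.04757975  64.01910512  19.56128764
 -99.01874724]
```

```bash
python3 - <<'E'
from h import *
plan([((.48,-.15,.15),pose(90))])
E
```

```text
[np.float64(-0.0608), np.float64(0.0684), np.float64(-0.2501), np.float64(0.1216), np.float64(-0.0295), np.float64(0.005)] rows 2.0 3.148082530932858
```

Request:
move_arm(
  increments=[
    [-0.03, 0.034, -0.12, 0.06, -0.015, 0, 0],
    [-0.061, 0.068, -0.25, 0.122, -0.03, 0.005, 0],
    [-0.061, 0.068, -0.25, 0.122, -0.03, 0.005, 0],
    [-0.061, 0.068, -0.25, 0.122, -0.03, 0.005, 0],
    [-0.061, 0.068, -0.25, 0.122, -0.03, 0.005, 0],
    [-0.061, 0.068, -0.25, 0.122, -0.03, 0.005, 0],
    [-0.061, 0.068, -0.25, 0.122, -0.03, 0.005, 0],
    [-0.061, 0.068, -0.25, 0.122, -0.03, 0.005, 0],
  ],
)

```text
time_s: 6.38
position: [0.4842, -0.1518, 0.1532]
tcp_rot: [[-0.004, 1.0, 0.005], [1.0, 0.004, -0.013], [-0.013, 0.005, -1.0]]
force: [1.1, 0.4, -1.0]
opening: 0.15
grasp_force: 29.9
```

```bash
python3 - <<'E'
from h import *
s=bot.read_state();print(s['joint_positions'],s['position'],s['tcp_rot'])
R=pose(90,25)
plan([((.48,-.15,.1),R),((.48,-.15,.026),R)])
E
```

```text
[-29.76297374  27.99361472 103.70563034  -0.63767495  47.68203837
 -29.55023171] [ 0.48424417 -0.1518378   0.15320989] [[-0.00370212  0.99997902  0.00531532]
 [ 0.99991453  0.00376842 -0.01251928]
 [-0.01253905  0.00526852 -0.9999075 ]]
[np.float64(0.0084), np.float64(-0.0151), np.float64(0.1772), np.float64(0.1406), np.float64(0.0042), np.float64(0.0003)] rows 2.0 3.5354922985778456
[np.float64(0.0115), np.float64(-0.0164), np.float64(0.4238), np.float64(0.1406), np.float64(0.0042), np.float64(0.0003)] rows 4.0 3.5354922985778456
```

Request:
move_arm(
  increments=[
    [0.008, -0.015, 0.1, 0.04, 0.004, 0, 0],
    [0.008, -0.015, 0.18, 0.08, 0.004, 0, 0],
    [0.01, -0.016, 0.25, 0.12, 0.004, 0, 0],
    [0.01, -0.016, 0.32, 0.14, 0.004, 0, 0],
    [0.01, -0.016, 0.38, 0.14, 0.004, 0, 0],
    [0.01, -0.016, 0.38, 0.14, 0.004, 0, 0],
    [0.01, -0.016, 0.38, 0.14, 0.004, 0, 0],
  ],
)

```text
time_s: 6.97
position: [0.4751, -0.1478, 0.0366]
tcp_rot: [[-0.001, 0.904, -0.427], [1.0, 0.004, 0.006], [0.007, -0.427, -0.904]]
force: [0.5, 1.1, -1.0]
opening: 0.148
grasp_force: 29.9
```

```bash
python3 - <<'E'
from h import *
s=bot.read_state();print(s['joint_positions'],s['position'],s['tcp_rot'],s['force'])
E
```

```text
[-24.32083421  47.53011493  90.76753544 -10.76007877  65.49514845
 -17.92021995] [ 0.47513068 -0.14782258  0.03656363] [[-7.24012372e-04  9.04389613e-01 -4.26707048e-01]
 [ 9.99971996e-01  3.83316441e-03  6.42755256e-03]
 [ 7.44865004e-03 -4.26690445e-01 -9.04367062e-01]] [ 0.53188268  1.12280442 -1.02724204]
```

Request:
move_arm(
  increments=[
    [0, 0.007, 0.015, 0, 0, 0, 0],
    [0, 0.014, 0.03, 0, 0, 0, 0],
    [0, 0.014, 0.03, 0, 0, 0, 0],
    [0, 0.014, 0.03, 0, 0, 0, 0],
  ],
)

```text
time_s: 7.3
position: [0.4769, -0.1483, 0.0284]
tcp_rot: [[-0.001, 0.906, -0.422], [1.0, 0.004, 0.005], [0.006, -0.422, -0.906]]
force: [-0.4, 0.6, -0.9]
opening: 0.149
grasp_force: 29.9
```

Request:
move_arm(
  increments=[
    [0, 0, 0, 0, 0, 0, 0.38],
    [0, 0, 0, 0, 0, 0, 0.38],
    [0, 0, 0, 0, 0, 0, 0.38],
    [0, -0.01, -0.02, 0, 0, 0, 0.4],
    [0, -0.02, -0.04, 0, 0, 0, 0.45],
    [0, -0.05, -0.1, 0, 0, 0, 0.6],
    [0, -0.1, -0.2, -0.05, 0, 0, 0.6],
    [0, -0.12, -0.3, -0.1, 0, 0, 0.6],
    [0, -0.14, -0.4, -0.14, 0, 0, 0.6],
    [0, -0.14, -0.4, -0.14, 0, 0, 0.6],
  ],
)

```text
time_s: 8.13
position: [0.4926, -0.1504, 0.1604]
tcp_rot: [[-0.002, 1.0, 0.018], [1.0, 0.002, 0.0], [0.0, 0.018, -1.0]]
force: [1.1, -0.1, 0.2]
opening: 0.595
grasp_force: 0.0
```

```bash
python3 - <<'E'
from h import *
np.set_printoptions(precision=4,suppress=True)
s=bot.read_state();print(s['joint_positions'],s['position'],s['tcp_rot'],s['force'])
d=snap('scene');a=d['image'];D=snap('top');b=D['image']
for c,dd in(('scene',d),('top',D)):
  for t in ['palette_knife_grip','palette_knife_tip']:
    for r in nets.find_in(c,t)[:1]: print(c,t,r,atz(dd,r['location'],.01))
cv2.imwrite('pics/p4.png',cv2.resize(a[110:310,200:400],(600,600),interpolation=cv2.INTER_CUBIC))
E
```

```text
[-29.7264  27.637  102.6484   0.6879  48.8368 -30.29  ] [ 0.4926 -0.1504  0.1604] [[-0.002   0.9998  0.0178]
 [ 1.      0.002   0.0002]
 [ 0.0002  0.0178 -0.9998]] [ 1.1152 -0.0509  0.1637]
scene palette_knife_grip {'location': [316.8, 221.0], 'conf': 0.87} [ 0.4546 -0.1231  0.01  ]
scene palette_knife_tip {'location': [317.1, 222.1], 'conf': 0.88} [ 0.4525 -0.1195  0.01  ]
top palette_knife_grip {'location': [249.3, 264.7], 'conf': 0.54} [ 0.4473 -0.0044  0.01  ]
top palette_knife_tip {'location': [248.6, 260.2], 'conf': 0.48} [ 0.4575 -0.0025  0.01  ]
```

View pics/p4.png

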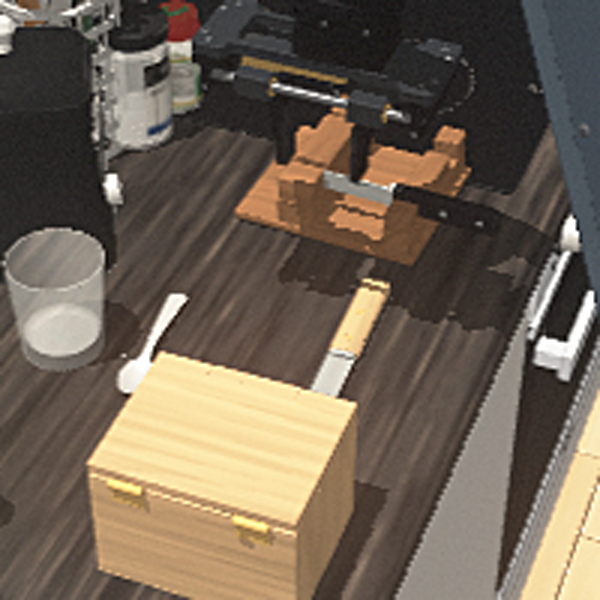

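```bash
python3 - <<'E'
from h import *
np.set_printoptions(precision=4,suppress=True)
d=snap('scene')
f=lambda u,v:(200+u/3-.3,110+v/3-.3)
a,b=atz(d,f(375,286),.011),atz(d,f(345,353),.011);print(a,b,(a+b)/2,np.linalg.norm(a-b),np.degrees(np.arctan2(*(b-a)[[1,0]])))
c,w=atz(d,f(333,350),.008),atz(d,f(358,355),.008);print(c,w)
# chest: net notch etc skip
E
```

```text
[ 0.457  -0.1868  0.011 ] [ 0.4508 -0.0983  0.011 ] [ 0.4539 -0.1426  0.011 ] 0.08864059183845605 93.9804475685168
[ 0.4622 -0.1012  0.008 ] [ 0.4413 -0.1032  0.008 ]
```

```bash
python3 - <<'E'
from h import *
R=pose(91.5)
plan([((.457,-.143,.06),R),((.457,-.143,.0135),R)])
E
```

```text
[np.float64(0.0176), np.float64(-0.1106), np.float64(0.3108), np.float64(0.0003), np.float64(-0.0022), np.float64(-0.0076)] rows 3.0 0.19925438403664164
[np.float64(0.0165), np.float64(-0.1107), np.float64(0.4658), np.float64(0.0003), np.float64(-0.0022), np.float64(-0.0076)] rows 4.0 0.19925438403664164
```

Request:
move_arm(
  increments=[
    [0.017, -0.06, 0.1, 0, 0, -0.008, 1],
    [0.017, -0.11, 0.2, 0, 0, -0.008, 1],
    [0.017, -0.11, 0.28, 0, 0, -0.008, 1],
    [0.017, -0.11, 0.35, 0, 0, -0.008, 1],
    [0.017, -0.11, 0.4, 0, 0, -0.008, 1],
    [0.017, -0.11, 0.44, 0, 0, -0.008, 1],
    [0.017, -0.11, 0.46, 0, 0, -0.008, 1],
    [0.017, -0.11, 0.466, 0, 0, -0.008, 1],
    [0.017, -0.11, 0.466, 0, 0, -0.008, 1],
  ],
)

```text
time_s: 9.23
position: [0.4571, -0.1427, 0.0134]
tcp_rot: [[-0.027, 1.0, 0.001], [1.0, 0.027, 0.007], [0.007, 0.001, -1.0]]
force: [0.6, 0.1, 0.3]
opening: 0.992
grasp_force: 0.0
```

Request:
move_arm(
  increments=[
    [0, 0, 0, 0, 0, 0, 0],
    [0, 0, 0, 0, 0, 0, 0],
    [0, 0, 0, 0, 0, 0, 0],
    [0, 0, 0, 0, 0, 0, 0],
    [0, 0, 0, 0, 0, 0, 0],
    [0, 0, 0, 0, 0, 0, 0],
    [0, 0, 0, 0, 0, 0, 0],
    [0, 0, 0, 0, 0, 0, 0],
    [0, 0, 0, 0, 0, 0, 0],
    [0, 0, 0, 0, 0, 0, 0],
  ],
)

```text
time_s: 10.07
position: [0.457, -0.1429, 0.0142]
tcp_rot: [[-0.027, 1.0, 0.003], [1.0, 0.027, 0.006], [0.006, 0.003, -1.0]]
force: [-0.1, 0.7, 0.2]
opening: 0.325
grasp_force: 0.1
```

Request:
move_arm(
  increments=[
    [0, 0, 0, 0, 0, 0, 0],
    [0, 0, 0, 0, 0, 0, 0],
    [0, 0, 0, 0, 0, 0, 0],
    [0, 0, -0.1, 0, 0, 0, 0],
    [-0.03, 0, -0.2, 0, 0, 0, 0],
    [-0.05, 0, -0.3, 0, 0, 0, 0],
    [-0.05, 0, -0.3, 0, 0, 0, 0],
    [-0.05, 0, -0.3, 0, 0, 0, 0],
  ],
)

```text
time_s: 10.73
position: [0.4582, -0.1594, 0.1055]
tcp_rot: [[-0.026, 1.0, 0.006], [1.0, 0.026, 0.004], [0.004, 0.006, -1.0]]
force: [-0.2, 1.1, -1.1]
opening: 0.289
grasp_force: 29.8
```

```bash
python3 - <<'E'
from h import *
np.set_printoptions(precision=4,suppress=True)
s=bot.read_state();print(s['position'],s['tcp_rot'],s['force'],s['joint_positions'])
d=snap('scene');a=d['image'];b=snap('top')['image']
cv2.imwrite('pics/p5.png',np.hstack([cv2.resize(a[180:340,230:390],(400,400),interpolation=cv2.INTER_CUBIC),cv2.resize(b[200:360,170:330],(400,400),interpolation=cv2.INTER_CUBIC)]))
E
```

```text
[ 0.4582 -0.1594  0.1055] [[-0.0264  0.9996  0.0063]
 [ 0.9996  0.0264  0.0041]
 [ 0.004   0.0064 -1.    ]] [-0.2176  1.0828 -1.0897] [-32.6489  31.7015 108.677    0.6235  39.4454 -34.6446]
```

View pics/p5.png

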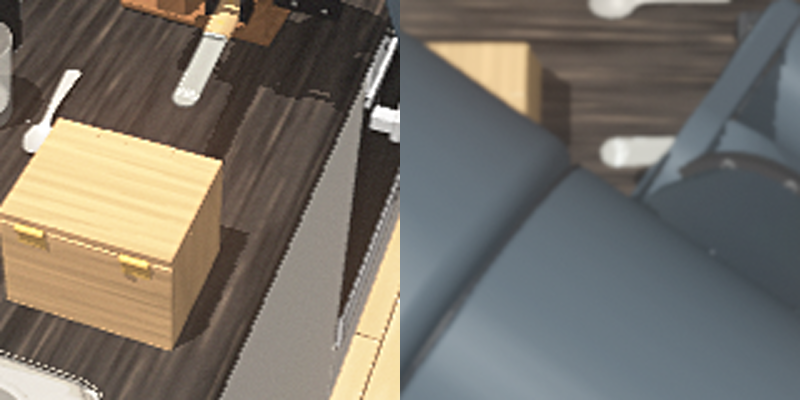

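```bash
python3 - <<'E'
from h import *
np.set_printoptions(precision=4,suppress=True)
d=snap('scene');D=snap('top')
A,u=ray(d,(303.3,221.8));B,v=ray(D,(249.8,260.5))
M=np.stack([u,-v],1);t=np.linalg.lstsq(M,B-A,rcond=None)[0];print(A+u*t[0],B+v*t[1])
print(atz(d,(303.3,221.8),.098),atz(D,(249.8,260.5),.098))
E
```

```text
[ 0.447  -0.0118  0.1016] [ 0.4497 -0.011   0.1019]
[ 0.4485 -0.0155  0.098 ] [ 0.45   -0.0107  0.098 ]
```

Request:
move_arm(
  increments=[
    [0.06, 0.02, 0.002, 0, 0, 0, 0],
    [0.11, 0.03, 0.004, 0, 0, 0, 0],
    [0.15, 0.035, 0.005, 0, 0, 0, 0],
    [0.17, 0.035, 0.005, 0, 0, 0, 0],
    [0.175, 0.035, 0.005, 0, 0, 0, 0],
    [0.175, 0.035, 0.005, 0, 0, 0, 0],
    [0.175, 0.035, 0.005, 0, 0, 0, 0],
  ],
)

```text
time_s: 11.52
position: [0.4664, -0.106, 0.1029]
tcp_rot: [[-0.027, 1.0, 0.003], [1.0, 0.027, 0.006], [0.006, 0.003, -1.0]]
force: [0.2, -0.5, -1.0]
opening: 0.287
grasp_force: 29.8
```

```bash
python3 - <<'E'
from h import *
np.set_printoptions(precision=4,suppress=True)
s=bot.read_state();print(s['position'],s['tcp_rot'],s['force'])
a=snap('scene')['image'];D=snap('top');b=D['image']
cv2.imwrite('pics/p6.png',np.hstack([cv2.resize(a[180:280,230:330],(400,400),interpolation=cv2.INTER_CUBIC),cv2.resize(b[200:300,190:290],(400,400),interpolation=cv2.INTER_CUBIC)]))
E
```

```text
[ 0.4664 -0.106   0.1029] [[-0.0271  0.9996  0.0028]
 [ 0.9996  0.0271  0.0062]
 [ 0.0061  0.0029 -1.    ]] [ 0.1665 -0.5082 -0.9523]
```

View pics/p6.png

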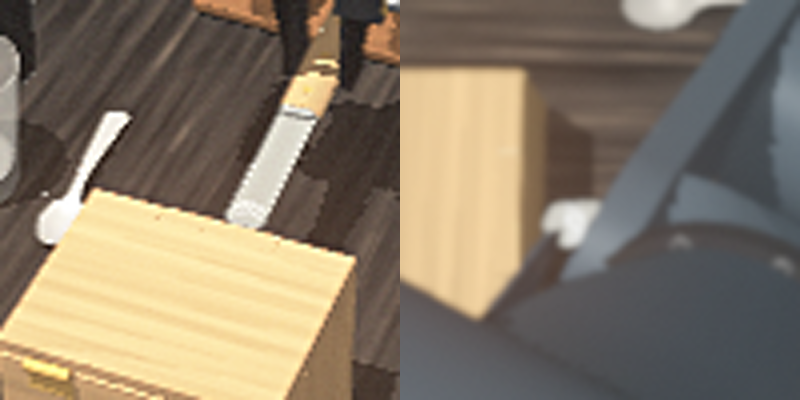

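Request:
move_arm(
  increments=[
    [0.02, 0, 0, 0, 0, 0, 0],
    [0.035, 0, 0, 0, 0, 0, 0],
    [0.05, 0, 0, 0, 0, 0, 0],
    [0.06, 0, 0, 0, 0, 0, 0],
    [0.07, 0, 0, 0, 0, 0, 0],
    [0.07, 0, 0, 0, 0, 0, 0],
  ],
)

```text
time_s: 12.12
position: [0.4655, -0.084, 0.1032]
tcp_rot: [[-0.028, 1.0, 0.002], [1.0, 0.028, 0.007], [0.007, 0.003, -1.0]]
force: [0.6, 0.3, -0.9]
opening: 0.282
grasp_force: 29.8
```

Request:
move_arm(
  increments=[
    [0.015, 0, 0, 0, 0, 0, 0],
    [0.03, 0, 0, 0, 0, 0, 0],
    [0.045, 0, 0, 0, 0, 0, 0],
    [0.06, 0, 0, 0, 0, 0, 0],
    [0.07, 0, 0, 0, 0, 0, 0],
    [0.07, 0, 0, 0, 0, 0, 0],
  ],
)

```text
time_s: 12.62
position: [0.4648, -0.0629, 0.1033]
tcp_rot: [[-0.028, 1.0, 0.002], [1.0, 0.028, 0.007], [0.007, 0.002, -1.0]]
force: [-0.5, -0.3, -0.7]
opening: 0.285
grasp_force: 29.8
```

```bash
python3 - <<'E'
from h import *
s=bot.read_state();p,R=s['position'],s['tcp_rot'];print(p,s['joint_positions'])
F=np.array([.4648,.0565,.0963])
for th in (4,8,12,16,20,22):
    Q=Ro.from_rotvec(np.radians(th)*R[:,1]).as_matrix()
    t=F+Q@(p-F)-[0,0,.0008]
    print(th,rel(p,R,t,Q@R),t)
E
```

```text
[ 0.46484746 -0.06294389  0.10329972] [-21.66123746  31.23474353 110.88082191   0.66017183  37.91118353
 -23.77675646]
4 [-0.0009 -0.      0.0305  0.      0.0222  0.    ] [ 0.46487295 -0.06314123  0.09415382]
8 [ 0.0002 -0.      0.0583 -0.      0.0444  0.    ] [ 0.46488222 -0.06275613  0.08581445]
12 [ 0.0033 -0.      0.0859 -0.      0.0667  0.    ] [ 0.46487522 -0.06179047  0.07752222]
16 [ 0.0082 -0.      0.1133 -0.      0.0889  0.    ] [ 0.46485199 -0.06024895  0.06931754]
20 [ 0.0151 -0.      0.1403  0.      0.1111 -0.    ] [ 0.46481263 -0.05813909  0.06124038]
22 [ 0.0192 -0.      0.1536 -0.      0.1222 -0.    ] [ 0.46478696 -0.05687413  0.05726194]
```

Request:
move_arm(
  increments=[
    [-0.001, 0, 0.015, 0, 0.011, 0, 0],
    [-0.001, 0, 0.03, 0, 0.022, 0, 0],
    [0, 0, 0.045, 0, 0.033, 0, 0],
    [0, 0, 0.058, 0, 0.044, 0, 0],
    [0.002, 0, 0.072, 0, 0.055, 0, 0],
    [0.003, 0, 0.086, 0, 0.067, 0, 0],
    [0.003, 0, 0.086, 0, 0.067, 0, 0],
    [0.003, 0, 0.086, 0, 0.067, 0, 0],
  ],
)

```text
time_s: 13.28
position: [0.4651, -0.0625, 0.0777]
tcp_rot: [[-0.025, 1.0, -0.003], [0.976, 0.025, 0.216], [0.216, 0.002, -0.976]]
force: [0.2, 2.6, 3.4]
opening: 0.293
grasp_force: 29.8
```

```bash
python3 - <<'E'
from h import *
p=np.array([.4649,-.0618,.0775]);R=bot.read_state()['tcp_rot']
F=np.array([.4648,.0565,.0955])
F[2]+=0
for th in (4,8,12):
    Q=Ro.from_rotvec(np.radians(th)*R[:,1]).as_matrix()
    t=F+Q@(p-F)
    print(th,rel(p,R,t,Q@R),t)
E
```

```text
4 [-0.0009 -0.      0.0278  0.      0.0222  0.    ] [ 0.46488018 -0.06025678  0.06929411]
8 [ 0.0002 -0.      0.0556 -0.      0.0444  0.    ] [ 0.46484572 -0.05814509  0.06121587]
12 [ 0.0032  0.      0.0833  0.      0.0667 -0.    ] [ 0.46479678 -0.05547522  0.05330462]
```

Request:
move_arm(
  increments=[
    [0, 0, 0.014, 0, 0.011, 0, 0],
    [-0.001, 0, 0.028, 0, 0.022, 0, 0],
    [0, 0, 0.042, 0, 0.033, 0, 0],
    [0, 0, 0.056, 0, 0.044, 0, 0],
    [0.001, 0, 0.07, 0, 0.056, 0, 0],
    [0.003, 0, 0.083, 0, 0.067, 0, 0],
    [0.003, 0, 0.083, 0, 0.067, 0, 0],
    [0.003, 0, 0.083, 0, 0.067, 0, 0],
  ],
)

```text
time_s: 13.95
position: [0.4652, -0.0571, 0.053]
tcp_rot: [[-0.025, 1.0, -0.009], [0.911, 0.027, 0.412], [0.412, 0.003, -0.911]]
force: [0.2, -1.1, -0.4]
opening: 0.29
grasp_force: 29.8
```

```bash
python3 - <<'E'
from h import *
np.set_printoptions(precision=4,suppress=True)
s=bot.read_state();print(s['position'],s['tcp_rot'],s['force'],s['joint_positions'])
a=snap('scene')['image']
cv2.imwrite('pics/p7.png',cv2.resize(a[150:320,200:400],(800,600),interpolation=cv2.INTER_CUBIC))
E
```

```text
[ 0.4652 -0.0571  0.053 ] [[-0.0255  0.9996 -0.0085]
 [ 0.9106  0.0267  0.4124]
 [ 0.4125  0.0028 -0.911 ]] [ 0.2096 -1.0543 -0.4411] [-33.6995  41.2037 108.2435  26.9274  48.3512 -56.4608]
```

View pics/p7.png

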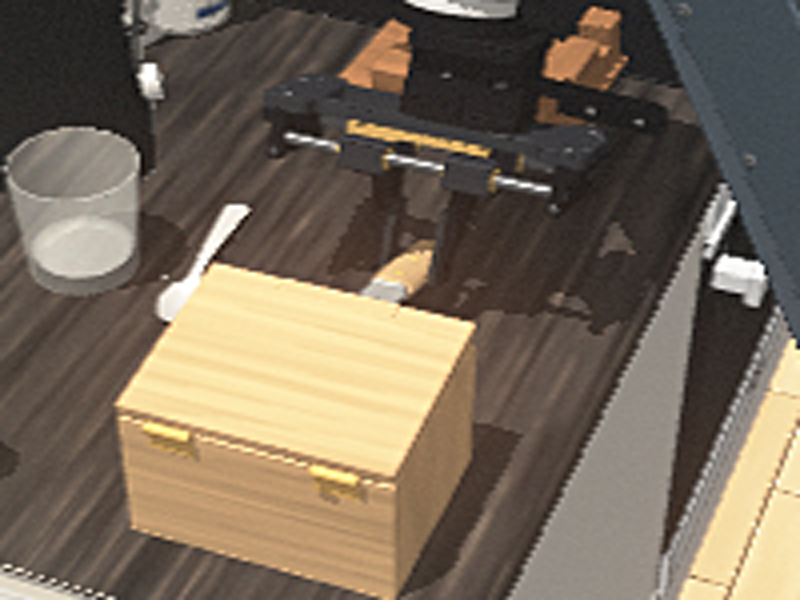

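```bash
cat > sw.py <<'E'
from h import *
import sys
np.set_printoptions(precision=4,suppress=True)
s=bot.read_state();p,R=s['position'],s['tcp_rot'];print(p,s['force'])
H=np.array([.1715,.1]); off=np.array([.1475,0,.007])
a,b,n,p0,p1=map(float,sys.argv[1:])
for f,pt in zip(np.linspace(a,b,int(n)),np.linspace(p0,p1,int(n))):
    Q=pose(91.5,0,pt); r=.088
    tip=np.array([.461,H[0]-r*np.cos(np.radians(f)),H[1]+r*np.sin(np.radians(f))-.0015])
    t=tip-Q@off; print(f,rel(p,R,t,Q),t)
E
python3 sw.py 8 40 8 24 20
```

```text
[ 0.4652 -0.0569  0.0533] [-0.5934 -1.0164 -1.7656]
8.0 [ 0.0165 -0.0018 -0.0067  0.0008 -0.002   0.0007] [ 0.4646 -0.0532  0.0571]
12.571428571428571 [ 0.0301 -0.0016 -0.0308  0.0008 -0.0052  0.0007] [ 0.4646 -0.0525  0.0654]
17.142857142857142 [ 0.0452 -0.0013 -0.0539  0.0008 -0.0083  0.0007] [ 0.4646 -0.0512  0.0736]
21.714285714285715 [ 0.0618 -0.001  -0.0756  0.0008 -0.0115  0.0007] [ 0.4646 -0.0493  0.0816]
26.285714285714285 [ 0.0797 -0.0007 -0.0961  0.0008 -0.0147  0.0007] [ 0.4647 -0.047   0.0894]
30.857142857142854 [ 0.0989 -0.0003 -0.1151  0.0008 -0.0179  0.0007] [ 0.4647 -0.0441  0.097 ]
35.42857142857143 [ 0.1191  0.0001 -0.1325  0.0008 -0.021   0.0007] [ 0.4647 -0.0407  0.1042]
40.0 [ 0.1404  0.0006 -0.1484  0.0008 -0.0242  0.0007] [ 0.4647 -0.0369  0.1112]
```

Request:
move_arm(
  increments=[
    [0.016, 0, -0.007, 0, -0.002, 0, 0],
    [0.03, 0, -0.031, 0, -0.005, 0, 0],
    [0.045, 0, -0.054, 0, -0.008, 0, 0],
    [0.062, 0, -0.076, 0, -0.011, 0, 0],
    [0.08, 0, -0.096, 0, -0.015, 0, 0],
    [0.099, 0, -0.115, 0, -0.018, 0, 0],
    [0.119, 0, -0.132, 0, -0.021, 0, 0],
    [0.14, 0, -0.148, 0, -0.024, 0, 0],
    [0.14, 0, -0.148, 0, -0.024, 0, 0],
  ],
)

```text
time_s: 14.75
position: [0.4644, -0.0354, 0.1128]
tcp_rot: [[-0.028, 1.0, -0.006], [0.938, 0.028, 0.344], [0.344, 0.004, -0.939]]
force: [-0.2, 0.4, -1.6]
opening: 0.282
grasp_force: 30.0
```

```bash
python3 sw.py 44 72 8 20 15; python3 - <<'E'
from h import *
a=snap('scene')['image']
cv2.imwrite('pics/p8.png',cv2.resize(a[130:320,190:390],(632,600),interpolation=cv2.INTER_CUBIC))
E
```

```text
[ 0.4644 -0.0354  0.1128] [-0.2057  0.394  -1.5768]
44.0 [ 0.0117  0.0013 -0.0063  0.001  -0.0008  0.0011] [ 0.4647 -0.0328  0.1158]
48.0 [ 0.0308  0.0018 -0.0207  0.001  -0.0047  0.001 ] [ 0.4647 -0.0289  0.1218]
52.0 [ 0.0505  0.0024 -0.0338  0.001  -0.0087  0.001 ] [ 0.4647 -0.0247  0.1275]
56.0 [ 0.0707  0.0029 -0.0455  0.001  -0.0127  0.001 ] [ 0.4647 -0.0202  0.1329]
60.0 [ 0.0913  0.0034 -0.0558  0.001  -0.0166  0.001 ] [ 0.4647 -0.0155  0.1379]
64.0 [ 0.1122  0.004  -0.0647  0.0011 -0.0206  0.001 ] [ 0.4648 -0.0105  0.1426]
68.0 [ 0.1333  0.0046 -0.0722  0.0011 -0.0246  0.001 ] [ 0.4648 -0.0053  0.1469]
72.0 [ 0.1546  0.0052 -0.0782  0.0011 -0.0285  0.001 ] [0.4648 0.0001 0.1508]
```

View pics/p8.png

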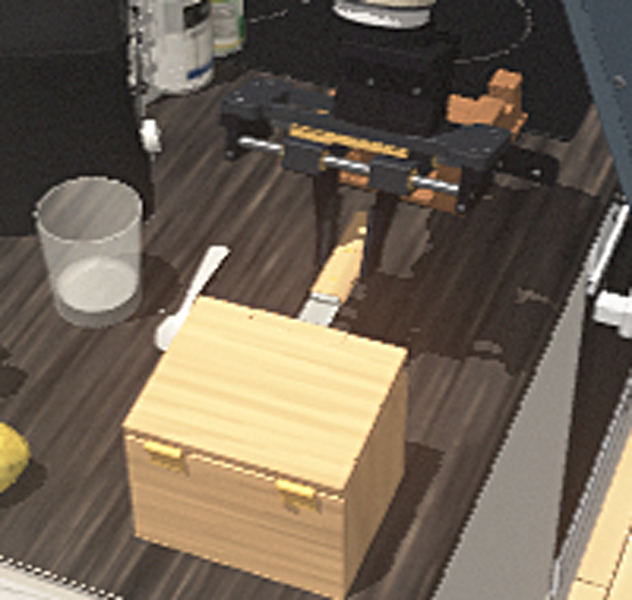

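```bash
python3 - <<'E'
from h import *
np.set_printoptions(precision=4,suppress=True)
s=bot.read_state();p,R=s['position'],s['tcp_rot']
d=snap('scene')
for al in (0,-10,-20,-30,-40,-50):
  Q=Ro.from_rotvec(np.radians(al)*R[:,1]).as_matrix()@R
  c=p+R@[0,0,.007]
  print(al,[((proj(d,c+Q@[x,0,0])-[190,130])*3.16).round(0) for x in (-.049,.049,.08,.149)],(c+Q@[.149,0,0]))
a=d['image'];cv2.imwrite('pics/p9.png',cv2.resize(a[180:260,230:330],(750,600),interpolation=cv2.INTER_CUBIC))
E
```

```text
0 [array([368., 240.]), array([323., 283.]), array([308., 299.]), array([270., 335.])] [0.4602 0.1065 0.1569]
-10 [array([369., 230.]), array([322., 295.]), array([306., 317.]), array([267., 371.])] [0.4601 0.1133 0.1319]
-20 [array([370., 220.]), array([322., 304.]), array([305., 333.]), array([266., 402.])] [0.4601 0.1156 0.106 ]
-30 [array([370., 211.]), array([322., 313.]), array([306., 347.]), array([269., 427.])] [0.4603 0.1135 0.0801]
-40 [array([369., 204.]), array([323., 320.]), array([308., 358.]), array([273., 447.])] [0.4605 0.1068 0.055 ]
-50 [array([367., 199.]), array([325., 325.]), array([311., 366.]), array([280., 460.])] [0.4609 0.0959 0.0314]
```

View pics/p9.png

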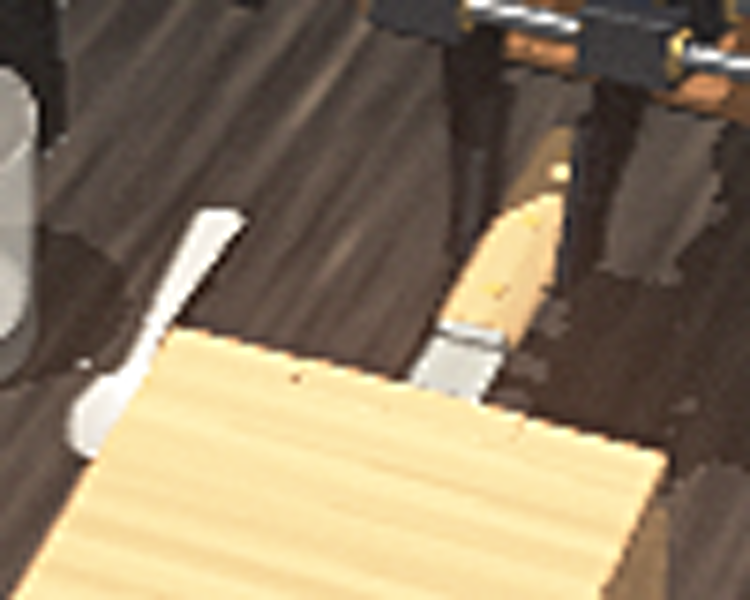

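```bash
cat > rot.py <<'E'
from h import *
import sys
np.set_printoptions(precision=4,suppress=True)
s=bot.read_state();p,R=s['position'],s['tcp_rot'];print(p,s['force'],s['joint_positions'])
sh=np.array([0,float(sys.argv[1]),float(sys.argv[2])])
F=np.array([p[0],.1715,.1])
for th in map(float,sys.argv[3:]):
    Q=Ro.from_rotvec(np.radians(-th)*np.array([1,0,0])).as_matrix()
    t=F+Q@(p+sh-F); print(th,rel(p,R,t,Q@R),t)
E
python3 rot.py .02 -.003 0 4 8 12 16 20 24
```

```text
[ 0.4643 -0.036   0.1116] [-0.0157  0.1037 -2.3004] [-29.6406  33.123  108.7726  22.4417  50.9703 -47.4525]
0.0 [0.0591 0.0018 0.0324 0.     0.     0.    ] [ 0.4643 -0.016   0.1086]
4.0 [ 0.0774  0.002  -0.0073  0.0006 -0.0222  0.0001] [ 0.4643 -0.0149  0.1217]
8.0 [ 0.0985  0.0024 -0.0455  0.0012 -0.0444  0.0003] [ 0.4643 -0.013   0.1346]
12.0 [ 0.1221  0.0028 -0.0822  0.0018 -0.0666  0.0004] [ 0.4643 -0.0101  0.1474]
16.0 [ 0.1483  0.0032 -0.1172  0.0024 -0.0889  0.0006] [ 0.4643 -0.0063  0.16  ]
20.0 [ 0.1768  0.0038 -0.1502  0.003  -0.1111  0.0007] [ 0.4643 -0.0017  0.1722]
24.0 [ 0.2076  0.0044 -0.1812  0.0036 -0.1333  0.0009] [0.4643 0.0037 0.1841]
```

Request:
move_arm(
  increments=[
    [0.03, 0.001, 0.016, 0, 0, 0, 0],
    [0.059, 0.002, 0.032, 0, 0, 0, 0],
    [0.059, 0.002, 0.032, 0, 0, 0, 0],
    [0.077, 0.002, -0.007, 0, -0.022, 0, 0],
    [0.098, 0.002, -0.045, 0.001, -0.044, 0, 0],
    [0.122, 0.003, -0.082, 0.002, -0.067, 0, 0],
    [0.148, 0.003, -0.117, 0.002, -0.089, 0, 0],
    [0.177, 0.004, -0.15, 0.003, -0.111, 0, 0],
    [0.208, 0.004, -0.181, 0.003, -0.133, 0, 0],
    [0.208, 0.004, -0.181, 0.003, -0.133, 0, 0],
  ],
)

```text
time_s: 15.68
position: [0.4641, 0.0056, 0.1849]
tcp_rot: [[-0.033, 0.999, -0.003], [0.997, 0.033, -0.068], [-0.067, -0.005, -0.998]]
force: [0.9, -1.5, -2.0]
opening: 0.287
grasp_force: 30.0
```

```bash
python3 rot.py 0 0 4 8 12 16 20 ; python3 - <<'E'
from h import *
a=snap('scene')['image']
cv2.imwrite('pics/p10.png',cv2.resize(a[110:320,190:390],(570,600),interpolation=cv2.INTER_CUBIC))
E
```

```text
[0.4641 0.0056 0.1849] [ 0.9407 -1.5487 -2.0484] [-10.6486  22.4873 107.4104  -5.0325  49.6507  -9.3185]
4.0 [ 0.0185  0.0005 -0.0392  0.0007 -0.0222  0.0001] [0.4641 0.012  0.1963]
8.0 [ 0.0397  0.0011 -0.077   0.0015 -0.0444  0.0001] [0.4641 0.0191 0.2072]
12.0 [ 0.0634  0.0018 -0.1133  0.0022 -0.0666  0.0002] [0.4641 0.0269 0.2175]
16.0 [ 0.0896  0.0026 -0.1478  0.003  -0.0888  0.0002] [0.4641 0.0355 0.2273]
20.0 [ 0.1182  0.0035 -0.1804  0.0037 -0.111   0.0003] [0.4641 0.0447 0.2365]
```

View pics/p10.png

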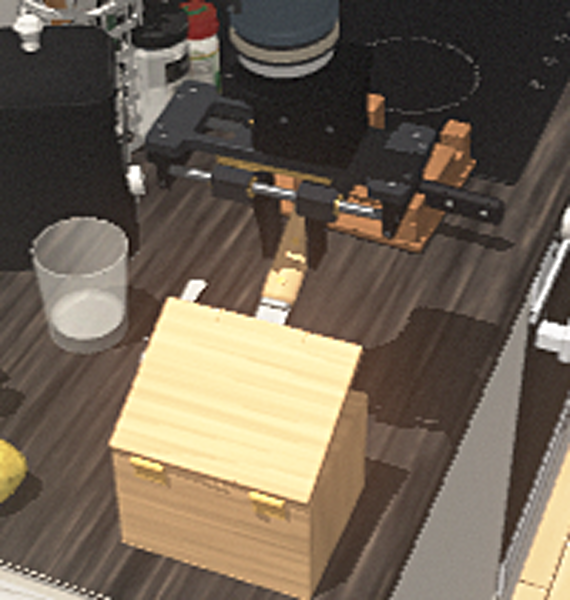

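Request:
move_arm(
  increments=[
    [0.009, 0, -0.02, 0, -0.011, 0, 0],
    [0.018, 0, -0.039, 0.001, -0.022, 0, 0],
    [0.04, 0.001, -0.077, 0.001, -0.044, 0, 0],
    [0.063, 0.002, -0.113, 0.002, -0.067, 0, 0],
    [0.09, 0.003, -0.148, 0.003, -0.089, 0, 0],
    [0.118, 0.003, -0.18, 0.004, -0.111, 0, 0],
    [0.118, 0.003, -0.18, 0.004, -0.111, 0, 0],
    [0.118, 0.003, -0.18, 0.004, -0.111, 0, 0],
  ],
)

```text
time_s: 16.4
position: [0.4639, 0.0425, 0.2338]
tcp_rot: [[-0.033, 0.999, -0.009], [0.916, 0.027, -0.401], [-0.4, -0.022, -0.916]]
force: [-0.7, 0.1, -3.0]
opening: 0.288
grasp_force: 30.0
```

```bash
cat > lid.py <<'E'
from h import *
# fit lid angle by matching lid-corner pixels: print projected front-edge corners for several angles + net location
np.set_printoptions(precision=1,suppress=True)
d=snap('scene')
im=d['image'].astype(int); B,G,Rr=im[...,0],im[...,1],im[...,2]
wood=((Rr>150)&(Rr-B>45)&(G>120)).astype(np.uint8)
n,l,st,ce=cv2.connectedComponentsWithStats(cv2.morphologyEx(wood,cv2.MORPH_OPEN,np.ones((3,3))))
i=[k for k in range(1,n) if st[k][4]>800]
for k in i: print('blob',st[k])
for f in range(0,105,10):
    a=np.radians(f); O=[]
    P=[]
    for x in (.388,.537):
        for th in (0,.01):
            P.append(proj(d,(x,.1715-.12*np.cos(a)+th*np.sin(a),.1+.12*np.sin(a)+th*np.cos(a))))
    P=np.array(P); print(f,P.min(0),P.max(0))
print([ (x['location'],x['conf']) for x in nets.find_in('scene','tea_chest_board')[:1]])
cv2.imwrite('pics/last.png',d['image'])
E
python3 lid.py; python3 -c "
from h import *
s=bot.read_state();print(s['position'],s['tcp_rot'],s['force'],s['joint_positions'])"
```

```text
blob [  332   131   157   289 17065]
blob [ 228  210   78   77 3660]
blob [ 231  275   68   45 1744]
0 [253.7 226.5] [318.7 248.2]
10 [252.5 220.3] [318.5 241.5]
20 [250.6 215.3] [317.8 236. ]
30 [247.9 211.7] [316.5 231.8]
40 [244.5 209.7] [314.5 229.2]
50 [240.5 209.3] [312.  228.4]
60 [236. 210.] [308.9 230.3]
70 [231.  212.5] [305.2 234.1]
80 [225.8 216.7] [301.2 239.8]
90 [220.5 222.8] [296.9 247.3]
100 [215.4 230.5] [292.4 256.5]
[([271.8, 247.8], 0.71)]
[0.46373971 0.04133408 0.23399551] [[-0.03059903  0.99947984 -0.01018601]
 [ 0.91559987  0.02394049 -0.4013773 ]
 [-0.40092466 -0.02160807 -0.91585616]] [ 0.57871379 -1.13872427 -1.46765874] [  5.86448925  22.13448479 102.20846415 -26.89744075  61.67661206
  18.42951375]
```

```bash
python3 - <<'E'
from h import *
np.set_printoptions(precision=4,suppress=True)
s=bot.read_state();p,R=s['position'],s['tcp_rot']
for t,Q in [((.464,-.005,.280),R),((.464,-.05,.335),R)]: print(rel(p,R,t,Q))
print(rel(np.array((.464,-.05,.335)),R,(.464,-.16,.2),pose(91.5,0,15)))
E
```

```text
[-0.2029 -0.0061 -0.0785  0.      0.      0.    ]
[-0.4138 -0.0137 -0.1862  0.      0.      0.    ]
[-0.1553  0.0009  0.5593 -0.007   0.2147 -0.0002]
```

Request:
move_arm(
  increments=[
    [-0.07, -0.002, -0.025, 0, 0, 0, 0],
    [-0.14, -0.004, -0.053, 0, 0, 0, 0],
    [-0.203, -0.006, -0.079, 0, 0, 0, 0],
    [-0.27, -0.009, -0.113, 0, 0, 0, 0],
    [-0.34, -0.011, -0.149, 0, 0, 0, 0],
    [-0.414, -0.014, -0.186, 0, 0, 0, 0],
    [-0.414, -0.014, -0.186, 0, 0, 0, 0],
  ],
)

```text
time_s: 17.08
position: [0.4659, -0.0527, 0.3395]
tcp_rot: [[-0.024, 1.0, -0.003], [0.914, 0.021, -0.404], [-0.404, -0.012, -0.915]]
force: [0.8, 1.4, -0.5]
opening: 0.29
grasp_force: 30.0
```

Request:
move_arm(
  increments=[
    [-0.06, 0, 0.05, 0, 0.02, 0, 0],
    [-0.12, 0, 0.12, 0, 0.055, 0, 0],
    [-0.155, 0, 0.2, 0, 0.09, 0, 0],
    [-0.155, 0, 0.3, 0, 0.13, 0, 0],
    [-0.155, 0, 0.4, -0.004, 0.17, 0, 0],
    [-0.155, 0, 0.48, -0.007, 0.215, 0, 0],
    [-0.155, 0, 0.52, -0.007, 0.215, 0, 0],
    [-0.155, 0, 0.52, -0.007, 0.215, 0, 0],
  ],
)

```text
time_s: 17.75
position: [0.4628, -0.1572, 0.2084]
tcp_rot: [[-0.018, 1.0, -0.007], [0.965, 0.019, 0.263], [0.263, -0.002, -0.965]]
force: [-0.8, 0.0, -1.7]
opening: 0.286
grasp_force: 30.0
```

```bash
python3 lid.py; python3 - <<'E'
from h import *
np.set_printoptions(precision=4,suppress=True)
s=bot.read_state();p,R=s['position'],s['tcp_rot'];print(p,R,s['force'])
d=snap('scene')
for c in('scene','top'):
  for t in ['palette_knife_grip','palette_knife_tip','palette_knife','tea_chest']:
    try:
      for r in nets.find_in(c,t)[:2]: print(c,t,r)
    except Exception as e: print(e)
im=d['image'].astype(int)
gray=((im.min(2)>110)&(im.max(2)-im.min(2)<28)).astype(np.uint8)
n,l,st,ce=cv2.connectedComponentsWithStats(gray)
for k in range(1,n):
  if st[k][4]>40 and 230<ce[k][0]<360 and 120<ce[k][1]<260: print('gray',st[k],ce[k])
for al in (0,-10,-20,-30,-40):
  Q=Ro.from_rotvec(np.radians(al)*R[:,1]).as_matrix()@R
  c=p+R@[0,0,.007]
  print(al,[proj(d,c+Q@[x,0,0]).round(0) for x in (-.049,.049,.099,.149)],(c+Q@[.149,0,0]))
E
```

```text
blob [ 472   85   88  118 7170]
blob [ 228  210   91  110 6481]
blob [ 332  248   98  172 9086]
0 [253.7 226.5] [318.7 248.2]
10 [252.5 220.3] [318.5 241.5]
20 [250.6 215.3] [317.8 236. ]
30 [247.9 211.7] [316.5 231.8]
40 [244.5 209.7] [314.5 229.2]
50 [240.5 209.3] [312.  228.4]
60 [236. 210.] [308.9 230.3]
70 [231.  212.5] [305.2 234.1]
80 [225.8 216.7] [301.2 239.8]
90 [220.5 222.8] [296.9 247.3]
100 [215.4 230.5] [292.4 256.5]
[([272.1, 248.9], 0.94)]
[ 0.4639 -0.1546  0.2114] [[-0.0235  0.9997 -0.0054]
 [ 0.9653  0.0241  0.26  ]
 [ 0.2601  0.0009 -0.9656]] [ 0.052  -0.7033 -0.7508]
scene palette_knife_grip {'location': [313.1, 163.9], 'conf': 0.83}
scene palette_knife_grip {'location': [272.9, 263.5], 'conf': 0.41}
scene palette_knife_tip {'location': [310.6, 160.6], 'conf': 0.76}
it knows: dock, lemon, palette_knife_grip, palette_knife_tip, paring_knife, tea_chest, tea_chest_board, tea_chest_hinge, tea_chest_lid, tea_chest_notch, teaspoon, tumbler
scene tea_chest {'location': [276.4, 264.2], 'conf': 0.68}
scene tea_chest {'location': [311.9, 161.1], 'conf': 0.22}
top palette_kn
[... 342 characters left out ...]
31 122  36  42 767] [246.4915 140.4876]
gray [294 157  25  32 318] [305.6447 173.173 ]
gray [234 168   7  10  50] [237.3 172.5]
0 [array([326., 142.]), array([313., 154.]), array([305., 161.]), array([297., 169.])] [ 0.4604 -0.0089  0.2434]
-10 [array([326., 138.]), array([312., 158.]), array([305., 169.]), array([296., 180.])] [ 0.4603 -0.0044  0.2179]
-20 [array([326., 135.]), array([312., 161.]), array([305., 175.]), array([296., 190.])] [ 0.4603 -0.0044  0.1919]
-30 [array([326., 132.]), array([312., 164.]), array([305., 181.]), array([297., 198.])] [ 0.4604 -0.0088  0.1663]
-40 [array([326., 130.]), array([313., 166.]), array([306., 185.]), array([299., 205.])] [ 0.4607 -0.0177  0.1419]
```

```bash
python3 - <<'E'
from h import *
s=bot.read_state();p,R=s['position'],s['tcp_rot']
for z in (.1,.05,.022): print(rel(p,R,(.464,-.165,z),pose(91.5,0,18)))
Q=pose(91.5,0,18);P=np.array((.464,-.165,.022))
print('up',rel(P,Q,(.464,-.175,.1),Q))
# then to lid push
E
```

```text
[-0.1335 -0.007   0.3555  0.0012  0.0174  0.0013]
[-0.1762 -0.0078  0.5166  0.0012  0.0174  0.0013]
[-0.2002 -0.0082  0.6068  0.0012  0.0174  0.0013]
up [ 0.0487 -0.0009 -0.2576  0.      0.      0.    ]
```

Request:
move_arm(
  increments=[
    [-0.05, -0.003, 0.13, 0, 0.009, 0, 0],
    [-0.1, -0.005, 0.25, 0, 0.017, 0, 0],
    [-0.134, -0.007, 0.356, 0, 0.017, 0, 0],
    [-0.16, -0.008, 0.45, 0, 0.017, 0, 0],
    [-0.176, -0.008, 0.517, 0, 0.017, 0, 0],
    [-0.188, -0.008, 0.56, 0, 0.017, 0, 0],
    [-0.197, -0.008, 0.595, 0, 0.017, 0, 0],
    [-0.197, -0.008, 0.595, 0, 0.017, 0, 0],
  ],
)

```text
time_s: 18.87
position: [0.463, -0.165, 0.0233]
tcp_rot: [[-0.027, 1.0, -0.007], [0.95, 0.028, 0.31], [0.31, 0.001, -0.951]]
force: [0.3, -0.8, -1.6]
opening: 0.285
grasp_force: 30.0
```

Request:
move_arm(
  increments=[
    [0, 0, 0.005, 0, 0, 0, 0.5],
    [0, 0, 0.005, 0, 0, 0, 0.6],
    [0, 0, 0.005, 0, 0, 0, 0.6],
    [0, 0, 0.005, 0, 0, 0, 0.6],
    [0, 0, -0.05, 0, 0, 0, 0.6],
    [0, 0, -0.15, 0, 0, 0, 0.6],
    [0, 0, -0.28, 0, -0.02, 0, 0.3],
    [0, 0, -0.42, 0, -0.06, 0, 0],
    [0, 0, -0.55, 0, -0.1, 0, 0],
    [0, 0, -0.6, 0, -0.1, 0, 0],
  ],
)

```text
time_s: 19.7
position: [0.4655, -0.2208, 0.202]
tcp_rot: [[-0.029, 1.0, 0.01], [1.0, 0.029, -0.009], [-0.01, 0.01, -1.0]]
force: [-0.5, 0.6, -0.3]
opening: 0.381
grasp_force: 0.0
```

```bash
python3 - <<'E'
from h import *
np.set_printoptions(precision=4,suppress=True)
s=bot.read_state();p,R=s['position'],s['tcp_rot'];print(p,R,s['force'],s['joint_positions'])
d=snap('scene')
im=d['image'].astype(int)
gray=((im.min(2)>110)&(im.max(2)-im.min(2)<28)).astype(np.uint8)
n,l,st,ce=cv2.connectedComponentsWithStats(gray)
for k in range(1,n):
  if st[k][4]>40 and 230<ce[k][0]<360 and 120<ce[k][1]<260: print('gray',st[k],ce[k])
print([proj(d,(.461,y,.007)) for y in (-.21,-.165,-.116,-.016)])
r=nets.find_in('scene','palette_knife_grip')[:1];print(r,r and atz(d,r[0]['location'],.01))
for t,Q in [((.464,-.0,.30),pose(91.5)),((.464,.06,.3),pose(91.5))]: print(rel(p,R,t,Q))
E
```

```text
[ 0.4655 -0.2208  0.202 ] [[-0.0293  0.9995  0.0102]
 [ 0.9995  0.0294 -0.0092]
 [-0.0095  0.0099 -0.9999]] [-0.4989  0.6385 -0.296 ] [-37.7803  24.0471 100.1995  -0.0732  54.9684 -39.4204]
gray [231 122  36  42 760] [246.4224 140.5513]
gray [234 168   7  10  48] [237.1875 172.4375]
gray [307 220  11  10  64] [312.1875 223.4688]
[array([326.2258, 200.4875]), array([320.195 , 211.0077]), array([313.3006, 223.0344]), array([298.0561, 249.6272])]
[{'location': [316.7, 211.1], 'conf': 0.62}] [ 0.4679 -0.158   0.01  ]
[ 0.7327  0.0197 -0.3335  0.0032  0.003   0.001 ]
[ 0.9326  0.0256 -0.3354  0.0032  0.003   0.001 ]
```

```bash
cat > push.py <<'E'
from h import *
import sys
np.set_printoptions(precision=3,suppress=True)
s=bot.read_state();p,R=s['position'],s['tcp_rot'];print(p,s['force'])
Q=pose(91.5,0,30); e=Q@[.0095,0,.011]
if sys.argv[1]=='a':
    for t in [(.464,-.06,.22),(.464,-.02,.19),(.464,.03,.158)]: print(rel(p,R,t,Q))
else:
    for f in map(float,sys.argv[2:]):
        a=np.radians(f); E=np.array([.4585,.1715-.08*np.cos(a),.1+.08*np.sin(a)]); t=E-e; print(f,rel(p,R,t,Q),t)
E
python3 push.py a
```

```text
[ 0.466 -0.222  0.2  ] [-0.061 -0.111  0.046]
[ 0.54   0.008 -0.069  0.003  0.169  0.002]
[0.674 0.011 0.03  0.003 0.169 0.002]
[0.842 0.015 0.136 0.003 0.169 0.002]
```

Request:
move_arm(
  increments=[
    [0.1, 0, -0.07, 0, 0.04, 0, 0],
    [0.22, 0, -0.07, 0, 0.08, 0, 0],
    [0.34, 0.004, -0.07, 0, 0.12, 0, 0],
    [0.45, 0.006, -0.07, 0.003, 0.169, 0, 0],
    [0.54, 0.008, -0.069, 0.003, 0.169, 0, 0],
    [0.61, 0.01, -0.02, 0.003, 0.169, 0, 0],
    [0.674, 0.011, 0.03, 0.003, 0.169, 0, 0],
    [0.76, 0.013, 0.085, 0.003, 0.169, 0, 0],
    [0.842, 0.015, 0.136, 0.003, 0.169, 0, 0],
    [0.842, 0.015, 0.136, 0.003, 0.169, 0, 0],
  ],
)

```text
time_s: 20.63
position: [0.4578, 0.036, 0.1526]
tcp_rot: [[-0.02, 0.999, -0.03], [0.859, 0.032, 0.511], [0.512, -0.016, -0.859]]
force: [-1.0, 0.0, -0.7]
opening: 0.004
grasp_force: 0.0
```

```bash
python3 push.py b 35 42 50 58 66 74 80
```

```text
[0.458 0.036 0.153] [-1.003  0.033 -0.705]
35.0 [ 0.158  0.01   0.101 -0.005 -0.004 -0.001] [0.459 0.092 0.151]
42.0 [ 0.188  0.01   0.09  -0.005 -0.004 -0.001] [0.459 0.098 0.158]
50.0 [ 0.224  0.011  0.081 -0.005 -0.004 -0.001] [0.459 0.106 0.166]
58.0 [ 0.261  0.011  0.078 -0.005 -0.004 -0.001] [0.459 0.115 0.173]
66.0 [ 0.298  0.012  0.08  -0.005 -0.004 -0.001] [0.459 0.125 0.178]
74.0 [ 0.335  0.013  0.087 -0.005 -0.004 -0.001] [0.459 0.136 0.182]
80.0 [ 0.362  0.014  0.095 -0.005 -0.004 -0.001] [0.459 0.144 0.184]
```

Request:
move_arm(
  increments=[
    [0.07, 0.005, 0.05, 0, 0, 0, 0],
    [0.14, 0.01, 0.1, 0, 0, 0, 0],
    [0.165, 0.01, 0.098, 0, 0, 0, 0],
    [0.188, 0.01, 0.09, 0, 0, 0, 0],
    [0.224, 0.011, 0.081, 0, 0, 0, 0],
    [0.261, 0.011, 0.078, 0, 0, 0, 0],
    [0.298, 0.012, 0.08, 0, 0, 0, 0],
    [0.335, 0.013, 0.087, 0, 0, 0, 0],
    [0.335, 0.013, 0.087, 0, 0, 0, 0],
  ],
)

```text
time_s: 21.38
position: [0.4634, 0.1328, 0.1848]
tcp_rot: [[-0.024, 1.0, -0.019], [0.862, 0.03, 0.507], [0.507, -0.004, -0.862]]
force: [-0.4, 0.4, -0.0]
opening: 0.004
grasp_force: 0.0
```

```bash
python3 push.py b 78 84 90 96 100; python3 lid.py | grep -v '^[0-9]'
```

```text
[0.463 0.133 0.185] [-0.383  0.361 -0.005]
78.0 [ 0.021 -0.014  0.019 -0.002 -0.003  0.001] [0.459 0.141 0.183]
84.0 [ 0.047 -0.013  0.03  -0.002 -0.003  0.001] [0.459 0.149 0.184]
90.0 [ 0.072 -0.013  0.043 -0.002 -0.003  0.001] [0.459 0.158 0.185]
96.0 [ 0.095 -0.012  0.058 -0.002 -0.003  0.001] [0.459 0.166 0.184]
100.0 [ 0.11  -0.011  0.069 -0.002 -0.003  0.001] [0.459 0.172 0.184]
blob [ 495   88   65   86 3895]
blob [  332   207   104   213 11055]
blob [ 227  215   76   77 4143]
blob [ 231  278   68   42 1490]
[([267.1, 253.6], 0.77)]
```

Request:
move_arm(
  increments=[
    [0.021, 0, 0.019, 0, 0, 0, 0],
    [0.047, 0, 0.03, 0, 0, 0, 0],
    [0.072, 0, 0.043, 0, 0, 0, 0],
    [0.085, 0, 0.05, 0, 0, 0, 0],
    [0.095, 0, 0.058, 0, 0, 0, 0],
    [0.102, 0, 0.063, 0, 0, 0, 0],
    [0.102, 0, 0.063, 0, 0, 0, 0],
    [0.102, 0, 0.063, 0, 0, 0, 0],
  ],
)

```text
time_s: 22.15
position: [0.4616, 0.1677, 0.1826]
tcp_rot: [[-0.022, 1.0, -0.021], [0.862, 0.03, 0.507], [0.507, -0.007, -0.862]]
force: [0.2, -0.2, 0.7]
opening: 0.006
grasp_force: 0.0
```

```bash
python3 push.py b 98 100 102 104; python3 lid.py | grep -v '^[0-8]'; python3 - <<'E'
from h import *
np.set_printoptions(precision=1,suppress=True)
a=cv2.imread('pics/last.png'); 
# edges: profile columns through lid left of gripper: print B,G,R along column 235 and 285
for c in (240,280):
    print(c,[tuple(int(v) for v in a[r,c]) for r in range(205,275,3)])
E
```

```text
[0.462 0.168 0.183] [ 0.16  -0.232  0.67 ]
98.0 [ 0.006 -0.009 -0.002 -0.003 -0.003 -0.   ] [0.459 0.169 0.184]
100.0 [ 0.013 -0.009  0.004 -0.003 -0.003 -0.   ] [0.459 0.172 0.184]
102.0 [ 0.02  -0.008  0.01  -0.003 -0.003 -0.   ] [0.459 0.174 0.183]
104.0 [ 0.027 -0.008  0.017 -0.003 -0.003 -0.   ] [0.459 0.177 0.182]
blob [ 504   89   56   79 3076]
blob [  332   198   108   222 11541]
blob [ 218  230   78   61 2736]
blob [ 231  280   68   40 1305]
90 [220.5 222.8] [296.9 247.3]
[([260.0, 259.8], 0.57)]
240 [(232, 239, 245), (58, 63, 67), (40, 46, 54), (43, 50, 55), (46, 52, 57), (51, 55, 63), (38, 49, 55), (42, 48, 55), (75, 81, 96), (94, 107, 116), (233, 239, 243), (180, 200, 220), (87, 120, 159), (102, 140, 171), (97, 133, 169), (96, 133, 165), (100, 133, 164), (95, 131, 163), (95, 127, 155), (99, 136, 167), (101, 140, 172), (90, 124, 153), (99, 135, 166), (93, 128, 157)]
280 [(76, 133, 169), (63, 92, 112), (91, 144, 170), (136, 129, 129), (81, 80, 82), (30, 35, 43), (71, 80, 91), (65, 70, 84), (65, 74, 86), (68, 77, 92), (62, 69, 82), (65, 72, 84), (92, 127, 157), (88, 119, 148), (104, 149, 193), (199, 251, 255), (100, 136, 173), (99, 139, 170), (97, 136, 167), (97, 130, 162), (90, 125, 155), (100, 138, 170), (89, 123, 151), (94, 129, 162)]
```

Request:
move_arm(
  increments=[
    [0.008, 0, 0.002, 0, 0, 0, 0],
    [0.014, 0, 0.005, 0, 0, 0, 0],
    [0.014, 0, 0.005, 0, 0, 0, 0],
    [0.014, 0, 0.005, 0, 0, 0, 0],
  ],
)

```text
time_s: 22.58
position: [0.4621, 0.1707, 0.1832]
tcp_rot: [[-0.023, 1.0, -0.02], [0.863, 0.03, 0.504], [0.504, -0.005, -0.864]]
force: [-0.9, -5.6, -0.1]
opening: 0.005
grasp_force: 2.7
```

```bash
python3 lid.py | grep blob; python3 - <<'E'
from h import *
s=bot.read_state();p,R=s['position'],s['tcp_rot']
for t in [(.462,.08,.2),(.462,.0,.26),(.462,-.1,.3)]: print(rel(p,R,t,R))
E
```

```text
blob [ 505   89   55   78 2952]
blob [  332   196   108   224 11603]
blob [ 217  231   79   61 2458]
blob [ 231  279   68   41 1290]
[-0.2325 -0.0095 -0.2006  0.      0.      0.    ]
[-0.3618 -0.0186 -0.5077  0.      0.      0.    ]
[-0.5823 -0.0293 -0.7909  0.      0.      0.    ]
```

Request:
move_arm(
  increments=[
    [-0.05, 0, -0.04, 0, 0, 0, 0],
    [-0.14, 0, -0.12, 0, 0, 0, 0],
    [-0.232, -0.01, -0.2, 0, 0, 0, 0],
    [-0.3, -0.014, -0.35, 0, 0, 0, 0],
    [-0.362, -0.019, -0.508, 0, 0, 0, 0],
    [-0.46, -0.022, -0.64, 0, 0, 0, 0],
    [-0.582, -0.029, -0.79, 0, 0, 0, 0],
    [-0.582, -0.029, -0.79, 0, 0, 0, 0],
    [-0.582, -0.029, -0.79, 0, 0, 0, 0],
  ],
)

```text
time_s: 23.43
position: [0.4649, -0.1064, 0.3018]
tcp_rot: [[-0.02, 1.0, -0.01], [0.866, 0.023, 0.5], [0.5, 0.001, -0.866]]
force: [0.0, 0.3, -0.3]
opening: 0.009
grasp_force: 0.0
```

```bash
python3 lid.py | grep -v '^[0-8]'; python3 - <<'E'
from h import *
np.set_printoptions(precision=3,suppress=True)
d=snap('scene');D=snap('top')
im=d['image'].astype(int)
gray=((im.min(2)>110)&(im.max(2)-im.min(2)<28)).astype(np.uint8)
n,l,st,ce=cv2.connectedComponentsWithStats(gray)
for k in range(1,n):
  if st[k][4]>40 and 230<ce[k][0]<360 and 190<ce[k][1]<270: print('gray',st[k],ce[k])
print([proj(d,(.464,y,.007)).round(0) for y in (-.165,-.116,-.016)])
for c,dd in(('scene',d),('top',D)):
  for t,z in (('palette_knife_grip',.007),('lemon',.03),('teaspoon',.005),('tumbler',.045),('paring_knife',.046),('tea_chest',.1)):
    r=nets.find_in(c,t)[:1]; print(c,t,r and (r[0]['location'],r[0]['conf'],atz(dd,r[0]['location'],z)))
print(bot.read_state()['position'])
E
```

```text
blob [ 480   85   80  117 6636]
blob [ 217  231  101   59 3346]
blob [ 332  251   98  169 9054]
blob [ 231  280   68   40 1295]
90 [220.5 222.8] [296.9 247.3]
[([260.3, 263.3], 0.9)]
gray [239 208  24  33 209] [249.579 225.158]
gray [296 220  22  25 238] [307.525 231.958]
[array([319., 211.]), array([312., 223.]), array([297., 249.])]
scene palette_knife_grip ([315.7, 221.0], 0.96, array([ 0.458, -0.125,  0.007]))
scene lemon ([182.2, 276.6], 0.65, array([0.653, 0.177, 0.03 ]))
scene teaspoon ([248.2, 232.3], 0.73, array([ 0.596, -0.027,  0.005]))
scene tumbler ([221.2, 210.3], 0.94, array([ 0.67 , -0.035,  0.045]))
scene paring_knife ([343.4, 175.3], 0.78, array([ 0.44 , -0.279,  0.046]))
scene tea_chest ([271.2, 271.3], 0.87, array([0.452, 0.149, 0.1  ]))
top palette_knife_grip ([281.3, 261.5], 0.73, array([ 0.456, -0.077,  0.007]))
top lemon ([175.4, 168.6], 0.96, array([0.664, 0.172, 0.03 ]))
top teaspoon ([261.9, 158.0], 0.74, array([ 0.702, -0.026,  0.005]))
top tumbler ([263.3, 159.7], 0.82, array([ 0.685, -0.031,  0.045]))
top paring_knife []
top tea_chest ([175.6, 256.4], 0.95, array([0.455, 0.144, 0.1  ]))
[ 0.462 -0.099  0.299]
```

```bash
python3 -c "
from h import *
print(workorder.hand_in())"
```

```text
the job is handed in; nothing more can be done
None
```

I handed the job in at about 24 s, but the hand-in gave no verdict: the knife levered the lid free, the lid stands at its stop (about 99°, past upright), and the palette knife lies flat about 60 mm clear of the chest. My final checks were numeric only, because I had used all 10 picture views; nothing I could measure showed that the other items or the chest had moved.

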